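Sweep the cut fruit into the serving tray

ROBOT

A 7-joint arm with a two-finger parallel gripper is mounted at the origin on the work surface. World frame = base frame: x ahead of the robot, y to its left, z up, the work surface at z = 0. Lengths are in m, angles in rad, forces in N, time in s.
With the tool pointing down it reaches from about 0.35 to 0.9 m from the base axis. Payload 8.1 kg.
Tool frame: the origin (TCP) lies at the very end of the fingers, on their centre line; the grasp point (between the pads) lies 19 mm behind it; z points along the fingers, y is the line along which they close (so a half turn about z gives the same grasp; the last joint's range is limited). The gripper opens to 92 mm and grips with 3 to 60 N. Pads are 19 mm wide; open, the fingers measure 130 mm over their backs; the gripper's body (75 mm by 190 mm) begins 47 mm behind the grasp point.
Start: joints at [1.11, 0.434, 0.025, 1.573, -0.012, 1.134, -0.075], TCP at [0.219, -0.585, 0.227] pointing down, gripper open.
Joint ranges: [-2.62, 2.62], [-0.44, 2.09], [-1.27, 1.32], [0.08, 2.57], [-1.32, 4.46], [0.12, 2], [-2.74, 2.74]. Speed limits (rad/s): [2.22, 2.22, 3.01, 3.01, 3.14, 3.14, 3.14].

INTERFACE

Orientations are given as a rotation vector (axis times angle).
In Python, from cell import arm gives the robot as it stands.
- The arm moves only by the tool carry_out, never from a script. Its argument "commands" is a list of rows, each a list of 7 numbers: the opening, from 0 (shut) to 1 (fully open), then the shift along the tool's x, y, z each as a share of 0.025 m, from -1 to 1, then the turn, a rotation vector about the tool's x, y, z each as a share of 0.1 rad, from -1 to 1. A call has 1 to 8 rows; each row shifts and turns the commanded pose from where the row before left it, along the tool's axes as they then stand; what a row does not reach is not made up. A row lasts 1/10 s, in which the tool goes at most 50 mm and 8.59 degrees, less where a joint would pass 70% of its speed; a pose out of reach is approached as far as the arm can. A call with a number of a shift or a turn outside -1 to 1 is refused whole. A call with a gripper value outside its range is refused whole. The fingers move at their own pace and stop on an object; "squeeze" is the grip in N (left out, the last holds). Time passes only in rows, so rows that do not move let the fingers close. It gives the time, the measured TCP pose, the force, the opening and the grip force at its end, in the units of the state.
- arm.observe(): the state, without advancing time (a new reading comes with each control period).
- arm.get_image(name): name is "scene" or "top"; returns a dict with "pixels" (400x640x3 uint8, red, green, blue), "range_z" (400x640 float32, m along the optical axis (not along the pixel's ray), 0 where there is no reading), "mtx" (3x3 intrinsics, pixels), "k1" (the pictures are not rectified: a ray, as slopes to the right and down, at radius r is drawn at 1 + k1 r^2 times it, then the intrinsics apply), "R" (3x3) and "t" (3): a world point X has camera coordinates R X + t. Camera axes: x right, y down, z forward; pixel columns grow to the right and rows downward; lengths in m; the calibration is good to about 2 mm. A picture is of the moment at which its call begins.
- arm.sign_off(): hands the job in; it is judged then, once.
The state is a dict: "clock": time; "joints": joint angles; "dq": joint speeds; "joint_efforts": joint torques, N m; "position": TCP position; "ee_rot": TCP orientation; "force": force on the tool from outside, world axes, zero at the start; "ft_torque": the same for the moment, N m; "width": opening from 0.0 (shut) to 1.0 (fully open); "gripper_force": force on a finger pad.
Only numpy, scipy, OpenCV 4.12 (cv2) and the standard library are available. Lean on these libraries where they do the work, as an engineer would, in place of code of your own. Each camera call takes 0.05 s, during which the arm holds its last target. There are 200 camera calls.

TASK

Take the scraper out of its stand and sweep all four pieces of cut fruit off the board into the black tray beside it, without touching the fruit with the robot itself. Leave the little red bowl of seeds and the upturned glass standing where they are on the board. When all the fruit is in the tray, put the scraper back in its stand, blade down in the slot, and let go.

Things in the scene. Friction and masses are not known exactly. Their poses are not given: they have to be found in the camera images.
- board: fixed butcher's block of pale wood, 300 x 300, 50 high, flat on the table; origin at the middle of its underside, z up. Its y axis points at the tray or away from it: the tray stands against the +y or the -y edge and the scraper stand beyond the other of these two edges, either way round
- tray: fixed black open tray, 260 (x) x 160 (y) outside, 46 high, walls and floor 5 thick, standing flat with a long side along the board's +y or -y edge, a gap of 5 mm between them, and its rim 4 mm below the board's top; origin at the middle of its underside; its x axis is parallel to the board's x
- stand: fixed wooden stand for the scraper, base 130 (x) x 70 (y); two walls 120 long leave an 11 mm wide slot along x, open at both ends, its floor 8 mm above the table; straight to 42 mm above the table, then sloping lips open to about 30 mm wide at 58 mm. Origin at the middle of its underside, z up; turned up to 0.4 rad from the board's yaw
- scraper: bench scraper, 0.25 kg, standing blade down in the stand's slot at the start: steel blade 110 long (x), 5 thick (y), 78 high, below a red bar handle 112 long (x), 24 thick (y), from 75 to 109 mm above the blade's lower edge. Origin in the middle of the blade's lower edge; x along the blade, y normal to it, z up to the handle
- scraper_grip (a point): centre of the scraper's handle, 92 mm above the blade's lower edge
- seed_bowl: small round red bowl of seeds, 72 across the rim, 42 high, 0.25 kg, loose, standing on the board near its +x edge; origin at the middle of its underside
- grapefruit1: a half-moon slice of red grapefruit with yellow rind, 64 long (x), 29 wide (y), 26 thick, 40 to 85 g, lying flat. Its origin is the middle of its underside as it lies at the start. The four pieces start on the board, about 60 mm apart along its y and within 95 mm of its middle that way, long side within 0.5 rad of its x
- grapefruit2: a half-moon slice of red grapefruit with yellow rind, 64 long (x), 29 wide (y), 26 thick, 40 to 85 g, lying flat. Its origin is the middle of its underside as it lies at the start. The four pieces start on the board, about 60 mm apart along its y and within 95 mm of its middle that way, long side within 0.5 rad of its x
- pineapple1: a chunk of yellow pineapple with a brown rind side (+y), 62 long (x), 31 wide (y), 26 high, 40 to 85 g. Its origin is the middle of its underside as it lies at the start. The four pieces start on the board, about 60 mm apart along its y and within 95 mm of its middle that way, long side within 0.5 rad of its x
- pineapple2: a chunk of yellow pineapple with a brown rind side (+y), 62 long (x), 31 wide (y), 26 high, 40 to 85 g. Its origin is the middle of its underside as it lies at the start. The four pieces start on the board, about 60 mm apart along its y and within 95 mm of its middle that way, long side within 0.5 rad of its x
- grapefruit1_mid (a point): centre of that piece (13 mm above its underside)
- grapefruit2_mid (a point): centre of that piece (13 mm above its underside)
- pineapple1_mid (a point): centre of that piece (13 mm above its underside)
- pineapple2_mid (a point): centre of that piece (13 mm above its underside)
- tumbler: upturned clear glass, 72 across, 100 high, 0.25 kg, loose, standing on the board near its +x edge beside the red bowl; origin at the middle of its underside
Mind the look-alikes: they are no part of the job. Of the things like the scraper, leave any that is green; of the rest the larger one is meant. What is shaped like the grapefruit1 but purple is not meant.

How it is judged:
On the way, in this order (a step that is already met when the one before it is completed fails the run):
1. the scraper is held by the fingers, its blade lifted clear of the stand (lower edge 65 mm or more above the table) (contact force between the fingers and scraper above 1 N and height (world z) of scraper above 0.065 m), for 0.2 s.
2. all four pieces lie in the tray while the fingers still hold the scraper (contact force between the fingers and scraper above 1 N and x of grapefruit1_mid in the frame of tray between -0.13 and 0.13 m and y of grapefruit1_mid in the frame of tray between -0.08 and 0.08 m and z of grapefruit1_mid in the frame of tray between 0 and 0.06 m and x of grapefruit2_mid in the frame of tray between -0.13 and 0.13 m and y of grapefruit2_mid in the frame of tray between -0.08 and 0.08 m and z of grapefruit2_mid in the frame of tray between 0 and 0.06 m and x of pineapple1_mid in the frame of tray between -0.13 and 0.13 m and y of pineapple1_mid in the frame of tray between -0.08 and 0.08 m and z of pineapple1_mid in the frame of tray between 0 and 0.06 m and x of pineapple2_mid in the frame of tray between -0.13 and 0.13 m and y of pineapple2_mid in the frame of tray between -0.08 and 0.08 m and z of pineapple2_mid in the frame of tray between 0 and 0.06 m), for 0.2 s.
At the end, for the whole second after the job is handed in: Each fruit piece at rest, its centre within the tray outline and under 60 mm above the tray underside; scraper released, at rest blade down in the slot: edge within 7 mm of its floor, within 30 mm of the stand middle along it and 8 mm across, leaning under 0.3 rad (x of grapefruit1_mid in the frame of tray between -0.13 and 0.13 m and y of grapefruit1_mid in the frame of tray between -0.08 and 0.08 m and z of grapefruit1_mid in the frame of tray between 0 and 0.06 m and x of grapefruit2_mid in the frame of tray between -0.13 and 0.13 m and y of grapefruit2_mid in the frame of tray between -0.08 and 0.08 m and z of grapefruit2_mid in the frame of tray between 0 and 0.06 m and x of pineapple1_mid in the frame of tray between -0.13 and 0.13 m and y of pineapple1_mid in the frame of tray between -0.08 and 0.08 m and z of pineapple1_mid in the frame of tray between 0 and 0.06 m and x of pineapple2_mid in the frame of tray between -0.13 and 0.13 m and y of pineapple2_mid in the frame of tray between -0.08 and 0.08 m and z of pineapple2_mid in the frame of tray between 0 and 0.06 m and linear speed of each of grapefruit1, grapefruit2, pineapple1, pineapple2, scraper below 0.02 m/s and x of scraper in the frame of stand between -0.03 and 0.03 m and y of scraper in the frame of stand between -0.008 and 0.008 m and z of scraper in the frame of stand below 0.015 m and angle between scraper's own z axis and vertical below 0.3 rad and contact force between the fingers and scraper below 0.1 N); the robot touches nothing.
It fails at once if the robot itself (arm or fingers) touches a piece of fruit (contact force between any of the fingers, the arm and grapefruit1 above 0.3 N or contact force between any of the fingers, the arm and grapefruit2 above 0.3 N or contact force between any of the fingers, the arm and pineapple1 above 0.3 N or contact force between any of the fingers, the arm and pineapple2 above 0.3 N).
It fails at once if the seed bowl is moved by more than 20 mm or tipped (distance of seed_bowl from where it was at the start of the episode above 0.02 m or angle between seed_bowl's own z axis and vertical above 0.35 rad).
It fails at once if the upturned glass is moved by more than 20 mm or tipped (distance of tumbler from where it was at the start of the episode above 0.02 m or angle between tumbler's own z axis and vertical above 0.35 rad).
It also fails if it takes over 54 s, if anything falls off the work surface, if the arm or the gripper's body presses on something with over 40 N, if the wrist force passes 120 N, or if a joint passes its speed limit or range.

## Working session

There is one attempt and no reset: what is moved stays moved. The work goes in short steps, Python scripts to look and compute and a tool call to move; the robot and the scene stay as the last step left them, time stands still between calls to the robot, and variables do not carry over. Pictures are saved under pics/ and viewed, at most 10 in all, crops included, and the job is handed in when it is done.

Besides the shell and the picture viewer there is one more tool, called after "Request:" in YAML: its name, and indented under it one key for each argument. carry_out: Moves the arm, as the interface text tells. Shift numbers are shares of 0.025 m and turn numbers shares of 0.1 rad, none past 1 either way. Its arguments: {"type":"object","properties":{"commands":{"type":"array"},"squeeze":{"type":"number"}},"required":["commands"]}

```bash
mkdir -p pics; ls
cat > h.py <<'E'
import numpy as np, cv2
from cell import arm
def cloud(im):
    K=np.array(im["mtx"]);k1=im["k1"];R=np.array(im["R"]);t=np.array(im["t"])
    v,u=np.mgrid[0:400,0:640].astype(float)
    d=np.array([k1,0,0,0],float)
    p=cv2.undistortPoints(np.stack([u.ravel(),v.ravel()],1)[:,None],K,d)[:,0]
    z=im["range_z"].ravel()
    X=np.c_[p*z[:,None],z]
    return ((X-t)@R).reshape(400,640,3), im["range_z"]>0
def snap(name,fn):
    im=arm.get_image(name); cv2.imwrite("pics/"+fn,im["pixels"][:,:,::-1].copy())
    P,ok=cloud(im); return im["pixels"],P,ok
E
python3 - <<'E'
from h import *
for n in("top","scene"):
    px,P,ok=snap(n,n+"0.png"); np.savez(n+"0.npz",px=px,P=P,ok=ok)
s=arm.observe();print({k:np.round(v,3) for k,v in s.items()})
E
```

```text
pics
{'clock': np.float64(0.1), 'joints': array([ 1.11 ,  0.435,  0.025,  1.574, -0.012,  1.134, -0.075]), 'dq': array([-0.001, -0.002, -0.   , -0.003, -0.   ,  0.001, -0.002]), 'joint_efforts': array([ 1.0000e-03, -6.6913e+01,  9.8700e-01, -3.1515e+01, -6.1000e-02,
        3.7000e-02,  0.0000e+00]), 'position': array([ 0.219, -0.585,  0.226]), 'ee_rot': array([-3.09e+00, -5.59e-01,  1.00e-03]), 'force': array([ 0.337, -0.62 ,  0.002]), 'ft_torque': array([ 0.001,  0.005, -0.002]), 'gripper_force': np.float64(0.0), 'width': np.float64(1.004)}
```

View pics/top0.png

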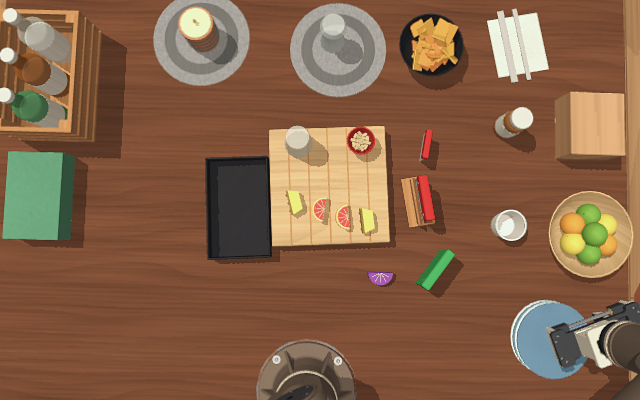

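View pics/scene0.png

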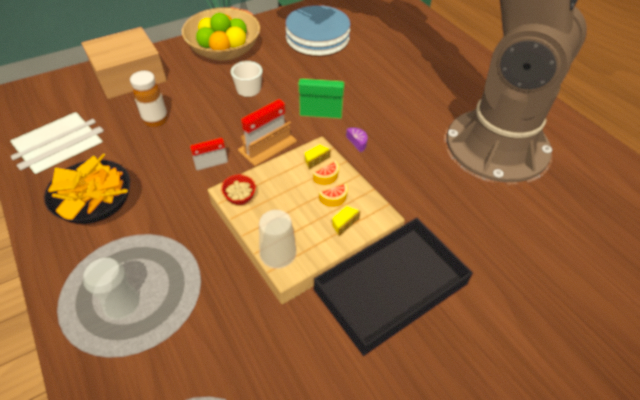

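The top view shows the tray on the left at (238,208), the board at (330,186), and the stand with its red scraper at (420,200). The glass is at (298,142) and the bowl at (361,141). The fruit runs along the board's near side, from (295,203) to (368,221). The small red scraper and the green one are decoys. World x points up in this image and world y points left.

```bash
cat > m.py <<'E'
from h import *
d=np.load("top0.npz");px=d["px"];P=d["P"];ok=d["ok"]
hsv=cv2.cvtColor(px,cv2.COLOR_RGB2HSV).astype(int);H,S,V=hsv[...,0],hsv[...,1],hsv[...,2]
Z=P[...,2]
def rect(m,n,box):
    mm=np.zeros_like(m);a,b,c,e=box;mm[b:e,a:c]=m[b:e,a:c]
    mm&=ok
    q=P[mm][:,:2].astype(np.float32)
    r=cv2.minAreaRect(q*1000);print(n,len(q),"c",np.round(r[0],1),"size",np.round(r[1],1),"ang",round(r[2],1),"z med",np.round(np.median(P[mm][:,2]),4))
b=(255,115,400,255)
rect((abs(Z-.05)<.006),"board",b)
rect((abs(Z-.046)<.009)&(V<90),"trayrim",(195,145,273,270))
rect((Z<.02)&(V<90),"trayfloor",(200,150,270,265))
red=((H<8)|(H>172))&(S>170)&(V>110)
rect(red&(Z>.1),"handle",(412,165,440,235))
rect((Z>.045)&(Z<.07),"standtop",(398,170,440,235))
rect((Z>.03)&(Z<.07),"stand",(398,170,440,235))
rect((Z>.009),"all stand+scraper",(398,170,440,235))
rect(red&(Z>.03),"smallred",(415,122,437,165))
for n,bx in dict(p1=(283,187,307,218),g1=(311,195,331,224),g2=(333,202,354,230),p2=(357,203,379,236)).items():
    rect((Z>.066),n,bx)
rect((Z>.07),"bowl",(343,122,379,157))
rect((Z>.12),"glass",(280,120,320,165)); rect((Z>.06)&(Z<.2),"glassall",(280,120,320,165))
print("handle z",np.percentile(Z[165:235,412:440],[90,95,99]))
E
python3 m.py
```

```text
board 11022 c [518.8 -28.8] size [319.6 336.3] ang 4.8 z med 0.051
trayrim 735 c [464.6 188. ] size [260.4 161.3] ang 3.5 z med 0.0458
trayfloor 5688 c [458.1 192.1] size [276.6 170.8] ang 3.4 z med 0.006
handle 497 c [ 497.8 -280.2] size [111.7  25.9] ang 9.9 z med 0.1171
standtop 201 c [ 489.3 -270.2] size [123.4  37.2] ang 24.1 z med 0.0563
stand 268 c [ 490.6 -272. ] size [123.1  37.6] ang 21.8 z med 0.0536
all stand+scraper 1140 c [ 492.4 -287.7] size [140.   90.4] ang 15.0 z med 0.0599
smallred 209 c [ 638.3 -290.7] size [17.5 75.9] ang 80.9 z med 0.0733
p1 274 c [481.9  43. ] size [62.2 32.7] ang 15.3 z med 0.077
g1 257 c [465.4 -17.9] size [30.9 61.1] ang 82.5 z med 0.0772
g2 259 c [445.6 -78.7] size [62.8 30.4] ang 5.7 z med 0.0766
p2 285 c [ 440.5 -140.2] size [60.8 33. ] ang 8.1 z med 0.0771
bowl 602 c [ 637.6 -119.8] size [70.3 68. ] ang 0.8 z med 0.0839
glass 541 c [628.6  35.9] size [59.7 58.3] ang 75.1 z med 0.1502
glassall 701 c [614.7  30.6] size [78.5 82.2] ang 71.2 z med 0.149
handle z [0.11805407 0.11941302 0.12276835]
```

```bash
cat > go.py <<'E'
import sys
from h import *
from scipy.spatial.transform import Rotation as Ro
# usage: go.py x y z yaw_deg : units left in tool frame
def plan(x,y,z,yaw):
    s=arm.observe();R=Ro.from_rotvec(s["ee_rot"]);p=np.array(s["position"])
    T=Ro.from_euler('z',yaw,degrees=True)*Ro.from_euler('x',180,degrees=True)
    d=np.array([x,y,z])-p
    print("clock",round(float(s["clock"]),2),"pos",p.round(4),"yaw",np.degrees(np.arctan2(R.as_matrix()[1,0],R.as_matrix()[0,0])).round(2),"F",np.round(s["force"],1),"w",np.round(s["width"],3),"g",np.round(s["gripper_force"],1))
    print("shift units now-frame",(R.inv().apply(d)/.025).round(2),"target-frame",(T.inv().apply(d)/.025).round(2),"turn",((R.inv()*T).as_rotvec()/.1).round(2))
if __name__=="__main__": plan(*map(float,sys.argv[1:5]))
E
python3 go.py .498 -.280 .081 9.9
python3 - <<'E'
from h import *
d=np.load("top0.npz");px=d["px"];P=d["P"];ok=d["ok"];Z=P[...,2]
# board edges: fit top points, robust edges in rotated frame
a=np.radians(3.5);u=np.array([np.cos(a),np.sin(a)]);v=np.array([-np.sin(a),np.cos(a)])
hsv=cv2.cvtColor(px,cv2.COLOR_RGB2HSV)
sub=np.zeros(Z.shape,bool);sub[115:255,255:400]=1
m=sub&ok&(abs(Z-.05)<.005)&(hsv[...,2]>130)
q=P[m][:,:2]
for w,n in((u,'u'),(v,'v')):
    h,e=np.histogram(q@w,bins=np.arange(-.3,.8,.004)); g=np.where(h>40)[0]; print(n,e[g[0]],e[g[-1]+1])
# handle top only, and blade/stand
sub[:]=0;sub[165:235,412:440]=1
for lo,hi in((.112,.125),(.08,.112)):
    m=sub&ok&(Z>lo)&(Z<hi);r=cv2.minAreaRect((P[m][:,:2]*1000).astype(np.float32));print(lo,m.sum(),r)
m=sub&ok&(Z>.112);A=np.c_[P[m][:,:2],np.ones(m.sum())];print("plane",np.linalg.lstsq(A,P[m][:,2],rcond=None)[0])
# scene cam
d=np.load("scene0.npz");P=d["P"];ok=d["ok"];Z=P[...,2];px=d["px"]
m=ok&(abs(P[...,0]-.498)<.09)&(abs(P[...,1]+.28)<.06)
h=cv2.cvtColor(px,cv2.COLOR_RGB2HSV).astype(int)
red=((h[...,0]<8)|(h[...,0]>172))&(h[...,1]>150)
for n,mm in(("handle",m&red&(Z>.08)),("blade",m&~red&(h[...,1]<60)&(Z>.06)&(Z<.083)),("standtop",m&(Z>.045)&(Z<.062))):
    q=P[mm]; r=cv2.minAreaRect((q[:,:2]*1000).astype(np.float32));print(n,len(q),r,q[:,2].max().round(4))
E
```

```text
clock 0.1 pos [ 0.2187 -0.585   0.226 ] yaw 20.5 F [ 0.3 -0.6  0. ] w 1.004 g 0.0
shift units now-frame [14.74 -7.51  5.81] target-frame [ 13.1 -10.1   5.8] turn [-0.01  0.    1.85]
u 0.3720000000000006 0.6720000000000008
v -0.22799999999999992 0.07600000000000035
0.112 435 ((497.6366882324219, -280.3345947265625), (111.25576782226562, 25.396093368530273), 11.293916702270508)
0.08 100 ((498.3699951171875, -280.0485534667969), (110.39434051513672, 25.27686882019043), 9.368596076965332)
plane [ 0.0023987  -0.01688841  0.11167098]
handle 730 ((498.3092041015625, -279.7807922363281), (112.97152709960938, 29.59233283996582), 10.394775390625) 0.1213
blade 142 ((498.6379699707031, -277.3577880859375), (105.65996551513672, 6.15643310546875), 11.57071304321289) 0.0732
standtop 392 ((494.0151672363281, -274.0252990722656), (125.56788635253906, 40.43501281738281), 3.423478126525879) 0.062
```

Request:
carry_out:
  commands:
    - [1,0,0,0,0,0,0.9]
    - [1,0,0,0,0,0,0.85]
    - [1,0.9,-0.68,0,0,0,0]
    - [1,0.9,-0.68,0,0,0,0]
    - [1,0.9,-0.68,0,0,0,0]
    - [1,0.9,-0.68,0,0,0,0]
    - [1,0.9,-0.68,0,0,0,0]
    - [1,0.9,-0.68,0,0,0,0]
  squeeze: 45

```text
clock: 0.9
position: [0.3336, -0.4595, 0.2264]
ee_rot: [-3.128, -0.287, 0.001]
force: [0.4, -1.1, 0.6]
width: 1.001
gripper_force: 0.0
```

Request:
carry_out:
  commands:
    - [1,0.9,-0.68,0,0,0,0]
    - [1,0.9,-0.68,0,0,0,0]
    - [1,0.9,-0.68,0,0,0,0]
    - [1,0.9,-0.68,0,0,0,0]
    - [1,0.9,-0.68,0,0,0,0]
    - [1,0.9,-0.68,0,0,0,0]
    - [1,0.9,-0.68,0,0,0,0]
    - [1,0.9,-0.68,0,0,0,0]

```text
clock: 1.7
position: [0.4858, -0.2931, 0.2264]
ee_rot: [-3.128, -0.287, 0.001]
force: [0.7, -0.4, -1.4]
width: 1.0
gripper_force: 0.0
```

```bash
python3 go.py .498 -.280 .081 10.5
```

```text
clock 1.7 pos [ 0.4858 -0.2931  0.2264] yaw 10.47 F [ 0.7 -0.4 -1.4] w 1.0 g 0.0
shift units now-frame [ 0.58 -0.43  5.82] target-frame [ 0.58 -0.43  5.82] turn [-0.    0.01 -0.01]
```

Request:
carry_out:
  commands:
    - [1,0.58,-0.43,0,0,0,0]
    - [1,0,0,1,0,0,0]
    - [1,0,0,1,0,0,0]
    - [1,0,0,1,0,0,0]
    - [1,0,0,1,0,0,0]
    - [1,0,0,0.9,0,0,0]
    - [1,0,0,0.9,0,0,0]
    - [0.5,0,0,0,0,0,0]

```text
clock: 2.5
position: [0.4955, -0.2799, 0.0788]
ee_rot: [-3.126, -0.287, 0.008]
force: [-0.6, -0.4, -0.9]
width: 0.955
gripper_force: 0.0
```

Request:
carry_out:
  commands:
    - [0.1,0,0,0,0,0,0]
    - [0.1,0,0,0,0,0,0]
    - [0.1,0,0,0,0,0,0]
    - [0.1,0,0,0,0,0,0]
    - [0.1,0,0,0,0,0,0]

```text
clock: 3.0
position: [0.498, -0.2811, 0.0823]
ee_rot: [3.128, 0.286, 0.001]
force: [-0.5, -0.2, -0.9]
width: 0.532
gripper_force: 0.0
```

```bash
python3 go.py .498 -.280 .081 10.5
```

```text
clock 3.0 pos [ 0.498  -0.2811  0.0823] yaw 10.47 F [-0.5 -0.2 -0.9] w 0.532 g 0.0
shift units now-frame [ 0.01 -0.04  0.05] target-frame [ 0.01 -0.04  0.05] turn [ 0.01 -0.01 -0.01]
```

Request:
carry_out:
  commands:
    - [0,0,0,0,0,0,0]
    - [0,0,0,0,0,0,0]
    - [0,0,0,0,0,0,0]
    - [0,0,0,0,0,0,0]
    - [0,0,0,0,0,0,0]
    - [0,0,0,0,0,0,0]

```text
clock: 3.6
position: [0.4977, -0.281, 0.0817]
ee_rot: [3.128, 0.287, 0.0]
force: [-0.7, 0.1, 0.6]
width: 0.261
gripper_force: 45.0
```

Request:
carry_out:
  commands:
    - [0,0,0,-0.3,0,0,0]
    - [0,0,0,-0.6,0,0,0]
    - [0,0,0,-0.8,0,0,0]
    - [0,0,0,-0.8,0,0,0]
    - [0,0,0,-0.8,0,0,0]
    - [0,0,0,-0.6,0,0,0]
    - [0,0,0,-0.3,0,0,0]
    - [0,0,0,0,0,0,0]

```text
clock: 4.4
position: [0.4981, -0.2811, 0.1877]
ee_rot: [3.128, 0.287, 0.002]
force: [-0.5, 0.3, -2.8]
width: 0.257
gripper_force: 45.0
```

Run:
```python
from h import *
from go import plan
px,P,ok=snap("scene","scene1.png");Z=P[...,2]
cv2.imwrite("pics/s1c.png",cv2.resize(px[80:240,180:420,::-1],None,fx=3,fy=3))
h=cv2.cvtColor(px,cv2.COLOR_RGB2HSV).astype(int)
m=ok&(abs(P[...,0]-.498)<.08)&(abs(P[...,1]+.28)<.05)&(h[...,1]<60)&(Z>.085)&(Z<.18)
q=P[m];r=cv2.minAreaRect((q[:,:2]*1000).astype(np.float32));print(len(q),r,np.percentile(Z[m],[2,98]))
A=np.c_[q[:,[0,2]],np.ones(len(q))];print("y=ax+bz+c",np.linalg.lstsq(A,q[:,1],rcond=None)[0])
# mid-of g1,g2: u=.452,v=-.076 -> world
a=np.radians(3.5);u,v=.465,-.076
x=u*np.cos(a)-v*np.sin(a);y=u*np.sin(a)+v*np.cos(a);print(x,y);plan(x,y,.175,3.5)
```

```text
887 ((498.84381103515625, -279.8447265625), (109.31697082519531, 9.105154037475586), 10.158212661743164) [0.11814091 0.17675898]
y=ax+bz+c [ 0.17384321 -0.00609288 -0.36527948]
0.46877237027081725 -0.04747067379635344
clock 4.45 pos [ 0.4976 -0.281   0.1868] yaw 10.47 F [ 0.1 -0.4 -2.2] w 0.256 g 45.0
shift units now-frame [ 0.56 -9.39  0.47] target-frame [-0.58 -9.39  0.47] turn [ 0.   -0.    1.22]
```

View pics/s1c.png

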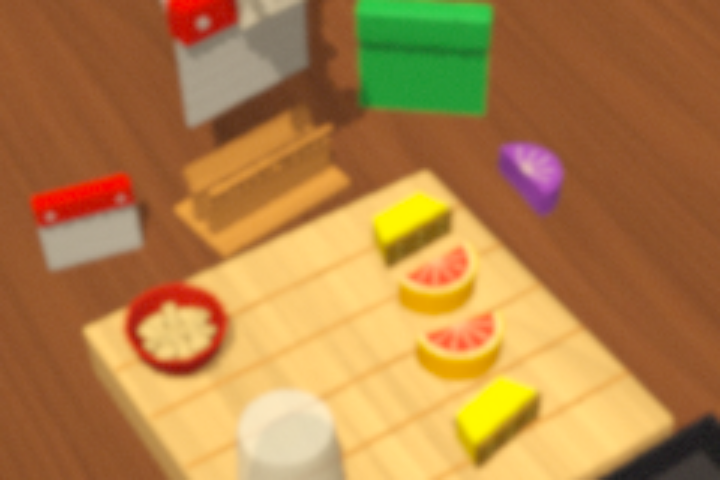

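Request:
carry_out:
  commands:
    - [0,-0.26,0,0,0,0,0.61]
    - [0,0,-0.5,0,0,0,0.61]
    - [0,0,-1,0,0,0,0]
    - [0,0,-1,0,0,0,0]
    - [0,0,-1,0,0,0,0]
    - [0,0,-1,0,0,0,0]
    - [0,0,-1,0,0,0,0]
    - [0,0,-1,0,0,0,0]

```text
clock: 5.25
position: [0.4798, -0.1189, 0.1857]
ee_rot: [-3.14, -0.095, 0.003]
force: [1.3, 0.6, -1.9]
width: 0.26
gripper_force: 45.0
```

Request:
carry_out:
  commands:
    - [0,0,-1,0,0,0,0]
    - [0,0,-0.9,0,0,0,0]
    - [0,0,-0.6,0,0,0,0]
    - [0,0,-0.2,0,0,0,0]
    - [0,0,0,0,0,0,0]

```text
clock: 5.75
position: [0.4761, -0.0523, 0.1861]
ee_rot: [-3.14, -0.097, 0.002]
force: [-0.1, -0.4, -2.9]
width: 0.258
gripper_force: 45.0
```

Run:
```python
from h import *
from go import plan
plan(.4769,-.050,.1265,3.5)
```

```text
clock 5.75 pos [ 0.4761 -0.0523  0.1861] yaw 3.55 F [-0.1 -0.4 -2.9] w 0.258 g 45.0
shift units now-frame [ 0.04 -0.09  2.38] target-frame [ 0.04 -0.09  2.38] turn [-0.    0.01  0.01]
```

Request:
carry_out:
  commands:
    - [0,0.04,-0.08,0.4,0,0,0]
    - [0,0,0,0.6,0,0,0]
    - [0,0,0,0.6,0,0,0]
    - [0,0,0,0.4,0,0,0]
    - [0,0,0,0.28,0,0,0]
    - [0,0,0,0.1,0,0,0]
    - [0,0,0,0,0,0,0]
    - [0,0,-0.15,0,0,0,0]

```text
clock: 6.55
position: [0.4776, -0.0473, 0.1276]
ee_rot: [3.14, 0.094, 0.001]
force: [-0.1, 0.4, -2.2]
width: 0.259
gripper_force: 45.0
```

Run:
```python
from h import *
from go import plan
plan(.4769,-.050,.1265,3.5)
px,P,ok=snap("scene","scene2.png")
cv2.imwrite("pics/s2c.png",cv2.resize(px[110:310,200:480,::-1],None,fx=2.5,fy=2.5))
```

```text
clock 6.55 pos [ 0.4776 -0.0473  0.1276] yaw 3.42 F [-0.1  0.4 -2.2] w 0.259 g 45.0
shift units now-frame [-0.03  0.11  0.04] target-frame [-0.03  0.11  0.04] turn [ 0.   -0.01 -0.01]
```

View pics/s2c.png

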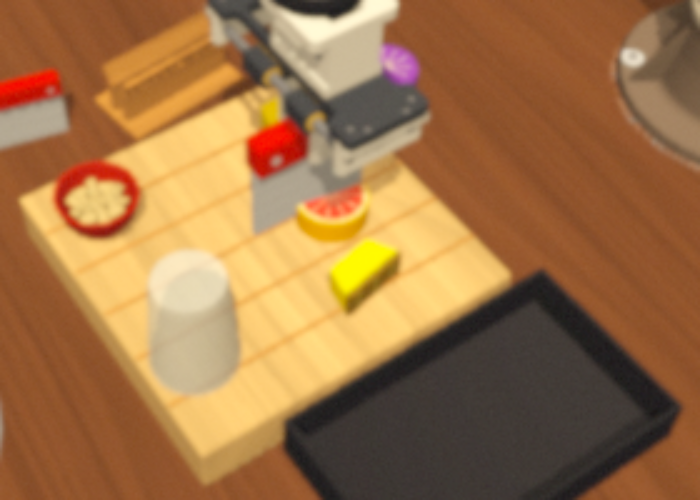

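The blade is on the board directly behind grapefruit1 (333,210), with pineapple1 ahead at (363,272) and the tray clear. I'll start the sweep.

Request:
carry_out:
  commands:
    - [0,0,-0.3,0.04,0,0,0]
    - [0,0,-0.45,0,0,0,0]
    - [0,0,-0.45,0,0,0,0]
    - [0,0,-0.45,0,0,0,0]
    - [0,0,-0.45,0,0,0,0]
    - [0,0,-0.45,0,0,0,0]
    - [0,0,-0.45,0,0,0,0]
    - [0,0,-0.45,0,0,0,0]

```text
clock: 7.4
position: [0.4719, 0.0402, 0.1262]
ee_rot: [3.14, 0.096, -0.0]
force: [-0.6, -1.8, -1.6]
width: 0.261
gripper_force: 45.0
```

Request:
carry_out:
  commands:
    - [0,0,-0.45,0,0,0,0]
    - [0,0,-0.45,0,0,0,0]
    - [0,0,-0.45,0,0,0,0]
    - [0,0,-0.45,0,0,0,0]
    - [0,0,-0.45,0,0,0,0]
    - [0,0,-0.45,0,0,0,0]
    - [0,0,-0.45,0,0,0,0]
    - [0,0,-0.45,0,0,0,0]

```text
clock: 8.2
position: [0.4664, 0.1302, 0.1262]
ee_rot: [-3.14, -0.096, 0.0]
force: [1.1, -0.4, -2.8]
width: 0.256
gripper_force: 45.0
```

Run:
```python
from h import *
from go import plan
plan(.4769,-.050,.1265,3.5)
px,P,ok=snap("scene","scene3.png")
cv2.imwrite("pics/s3c.png",cv2.resize(px[110:350,200:480,::-1],None,fx=2.5,fy=2.5))
```

```text
clock 8.2 pos [0.4664 0.1302 0.1262] yaw 3.49 F [ 1.1 -0.4 -2.8] w 0.256 g 45.0
shift units now-frame [-0.02  7.22 -0.01] target-frame [-0.02  7.22 -0.01] turn [-0.  0. -0.]
```

View pics/s3c.png

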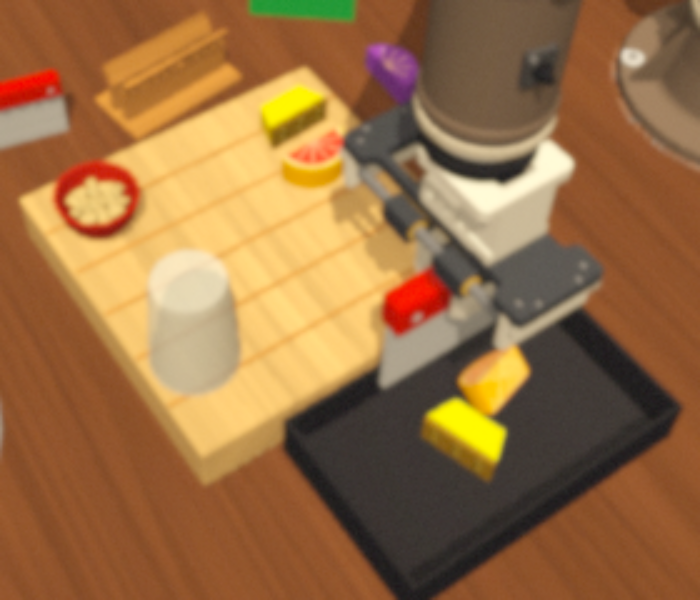

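Pineapple1 (465,437) and grapefruit1 (495,380) are both in the tray. The other two are undisturbed. Next I lift the blade and go back behind pineapple2.

Request:
carry_out:
  commands:
    - [0,0,0,-0.6,0,0,0]
    - [0,0,0,-0.9,0,0,0]
    - [0,0,0.2,-0.8,0,0,0]
    - [0,-0.26,0.8,-0.1,0,0,0]
    - [0,-0.3,1,0,0,0,0]
    - [0,-0.3,1,0,0,0,0]
    - [0,-0.3,1,0,0,0,0]
    - [0,-0.3,1,0,0,0,0]

```text
clock: 9.05
position: [0.4373, 0.0012, 0.1863]
ee_rot: [3.14, 0.095, 0.0]
force: [0.5, -0.5, -3.2]
width: 0.259
gripper_force: 45.0
```

Request:
carry_out:
  commands:
    - [0,0,1,0,0,0,0]
    - [0,0,1,0,0,0,0]
    - [0,0,1,0,0,0,0]
    - [0,0,1,0,0,0,0]
    - [0,0,1,0,0,0,0]
    - [0,0,1,0,0,0,0]
    - [0,0,0.7,0,0,0,0]
    - [0,0,0.3,0,0,0,0]

```text
clock: 9.85
position: [0.4481, -0.1744, 0.1861]
ee_rot: [3.14, 0.091, -0.0]
force: [0.1, -0.8, -2.8]
width: 0.257
gripper_force: 45.0
```

```bash
python3 go.py .4484 -.1735 .1262 3.5
```

```text
clock 9.85 pos [ 0.4481 -0.1744  0.1861] yaw 3.34 F [ 0.1 -0.8 -2.8] w 0.257 g 45.0
shift units now-frame [ 0.01 -0.04  2.4 ] target-frame [ 0.01 -0.03  2.4 ] turn [ 0.01  0.   -0.03]
```

Request:
carry_out:
  commands:
    - [0,0,0,0.4,0,0,0]
    - [0,0,0,0.6,0,0,0]
    - [0,0,0,0.6,0,0,0]
    - [0,0,0,0.4,0,0,0]
    - [0,0,0,0.28,0,0,0]
    - [0,0,0,0.12,0,0,0]
    - [0,0,0,0,0,0,0]
    - [0,0,-0.2,0,0,0,0]

```text
clock: 10.65
position: [0.4483, -0.168, 0.1266]
ee_rot: [3.14, 0.094, 0.001]
force: [0.5, -1.3, -2.6]
width: 0.259
gripper_force: 45.0
```

Request:
carry_out:
  commands:
    - [0,0,-0.4,0,0,0,0]
    - [0,0,-0.45,0,0,0,0]
    - [0,0,-0.45,0,0,0,0]
    - [0,0,-0.45,0,0,0,0]
    - [0,0,-0.45,0,0,0,0]
    - [0,0,-0.45,0,0,0,0]
    - [0,0,-0.45,0,0,0,0]
    - [0,0,-0.45,0,0,0,0]

```text
clock: 11.45
position: [0.4425, -0.0781, 0.1262]
ee_rot: [3.14, 0.095, -0.0]
force: [0.5, -1.5, -1.0]
width: 0.259
gripper_force: 45.0
```

Request:
carry_out:
  commands:
    - [0,0,-0.45,0,0,0,0]
    - [0,0,-0.45,0,0,0,0]
    - [0,0,-0.45,0,0,0,0]
    - [0,0,-0.45,0,0,0,0]
    - [0,0,-0.45,0,0,0,0]
    - [0,0,-0.45,0,0,0,0]
    - [0,0,-0.45,0,0,0,0]
    - [0,0,-0.45,0,0,0,0]

```text
clock: 12.25
position: [0.437, 0.0118, 0.1262]
ee_rot: [3.14, 0.095, -0.0]
force: [0.8, -2.2, -1.2]
width: 0.26
gripper_force: 45.0
```

Run:
```python
from h import *
from go import plan
a=np.radians(3.5);u,v=.437,.108
plan(u*np.cos(a)-v*np.sin(a),u*np.sin(a)+v*np.cos(a),.1262,3.5)
px,P,ok=snap("scene","scene4.png")
cv2.imwrite("pics/s4c.png",cv2.resize(px[110:350,200:480,::-1],None,fx=2.5,fy=2.5))
```

```text
clock 12.25 pos [0.437  0.0118 0.1262] yaw 3.48 F [ 0.8 -2.2 -1.2] w 0.26 g 45.0
shift units now-frame [ 0.   -4.92 -0.  ] target-frame [ 0.   -4.92 -0.  ] turn [ 0.  0. -0.]
```

View pics/s4c.png

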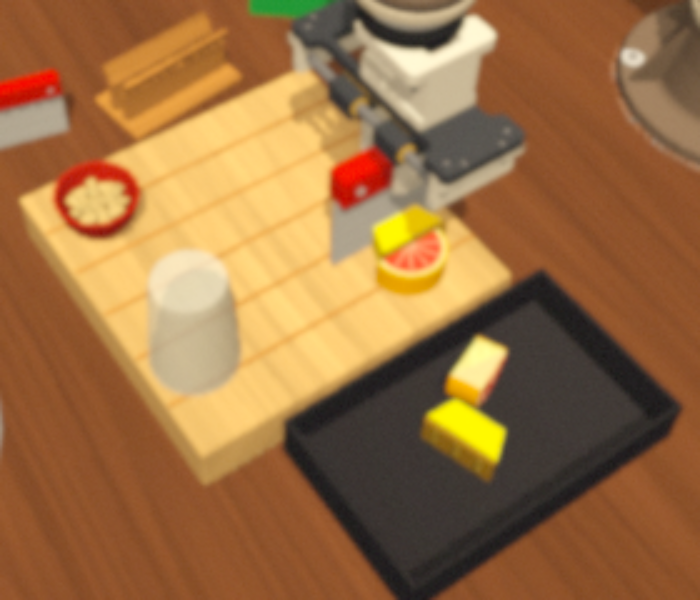

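Pineapple2 (407,230) and grapefruit2 (410,265) are moving squarely ahead of the blade, and two pieces are already flat in the tray. I'll continue the sweep.

Request:
carry_out:
  commands:
    - [0,0,-0.45,0,0,0,0]
    - [0,0,-0.45,0,0,0,0]
    - [0,0,-0.45,0,0,0,0]
    - [0,0,-0.45,0,0,0,0]
    - [0,0,-0.45,0,0,0,0]
    - [0,0,-0.45,0,0,0,0]
    - [0,0,-0.45,0,0,0,0]
    - [0,0,-0.45,0,0,0,0]

```text
clock: 13.1
position: [0.4315, 0.1017, 0.1262]
ee_rot: [-3.14, -0.095, 0.0]
force: [-0.1, -0.5, -2.5]
width: 0.261
gripper_force: 45.0
```

Request:
carry_out:
  commands:
    - [0,0,-0.45,0,0,0,0]
    - [0,0,-0.45,0,0,0,0]
    - [0,0,-0.4,0,0,0,0]
    - [0,0,-0.2,0,0,0,0]
    - [0,0,0,0,0,0,0]

```text
clock: 13.6
position: [0.4294, 0.139, 0.1262]
ee_rot: [-3.14, -0.097, -0.0]
force: [0.0, -0.7, -1.9]
width: 0.262
gripper_force: 45.0
```

Run:
```python
from h import *
from go import plan
plan(.498,-.281,.19,10.47)
px,P,ok=snap("scene","scene5.png")
cv2.imwrite("pics/s5c.png",cv2.resize(px[110:350,200:480,::-1],None,fx=2.5,fy=2.5))
```

```text
clock 13.6 pos [0.4294 0.139  0.1262] yaw 3.55 F [ 0.  -0.7 -1.9] w 0.262 g 45.0
shift units now-frame [ 1.7  16.94 -2.56] target-frame [-0.35 17.02 -2.55] turn [-0.   -0.   -1.21]
```

View pics/s5c.png

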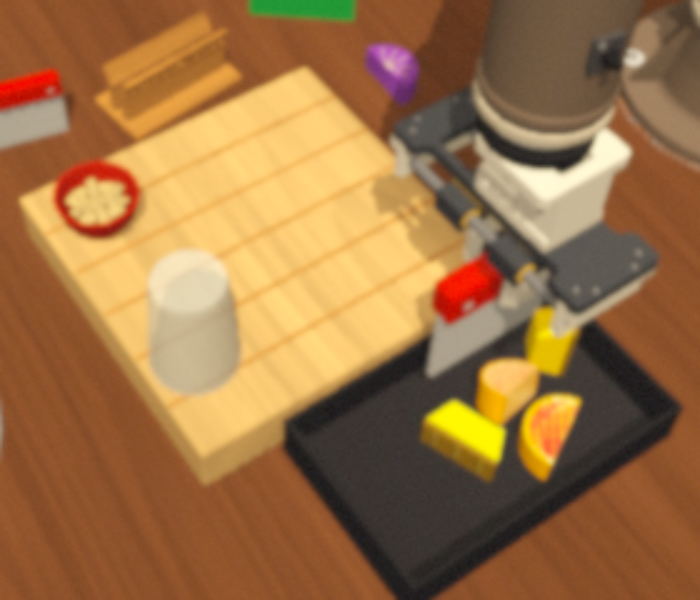

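All four pieces are in the tray, with pineapple2 at (552,340) near the board-side wall. I'll lift clear, move back over the stand, and check from there.

Request:
carry_out:
  commands:
    - [0,0,0,-0.5,0,0,0]
    - [0,0,0,-0.9,0,0,0]
    - [0,0,0.2,-0.8,0,0,0]
    - [0,0.2,0.8,-0.36,0,0,0]
    - [0,0.3,1,0,0,0,0]
    - [0,0.3,1,0,0,0,0]
    - [0,0.3,1,0,0,0,0]
    - [0,0.3,1,0,0,0,0]

```text
clock: 14.45
position: [0.472, 0.0137, 0.1903]
ee_rot: [3.14, 0.094, -0.0]
force: [0.6, -0.2, -1.9]
width: 0.26
gripper_force: 45.0
```

Request:
carry_out:
  commands:
    - [0,0.3,1,0,0,0,0]
    - [0,0,1,0,0,0,0]
    - [0,0,1,0,0,0,0]
    - [0,0,1,0,0,0,0]
    - [0,0,1,0,0,0,0]
    - [0,0,1,0,0,0,0]
    - [0,0,1,0,0,0,0]
    - [0,0,1,0,0,0,0]

```text
clock: 15.25
position: [0.491, -0.1854, 0.1901]
ee_rot: [3.14, 0.094, -0.001]
force: [0.6, 0.5, -3.1]
width: 0.259
gripper_force: 45.0
```

Request:
carry_out:
  commands:
    - [0,0,1,0,0,0,-0.6]
    - [0,0,1,0,0,0,-0.6]
    - [0,0,0.8,0,0,0,0]
    - [0,0,0.2,0,0,0,0]
    - [0,0,0,0,0,0,0]

```text
clock: 15.75
position: [0.5, -0.259, 0.1899]
ee_rot: [-3.129, -0.28, 0.001]
force: [0.3, 0.4, -2.8]
width: 0.258
gripper_force: 45.0
```

Run:
```python
from h import *
from go import plan
plan(.498,-.281,.19,10.47)
px,P,ok=snap("scene","scene6.png");Z=P[...,2]
pt,Pt,_=snap("top","top6.png")
a=cv2.resize(px[170:350,310:480,::-1],None,fx=3,fy=3);b=cv2.resize(px[30:210,190:360,::-1],None,fx=1.5,fy=1.5);c=cv2.resize(pt[110:270,195:285,::-1],None,fx=1.6,fy=1.6)
o=np.zeros((540,770,3),np.uint8);o[:a.shape[0],:a.shape[1]]=a;o[:270,512:512+255]=b[:270,:255];o[275:275+c.shape[0],512:512+c.shape[1]]=c
cv2.imwrite("pics/s6c.png",o)
h=cv2.cvtColor(px,cv2.COLOR_RGB2HSV).astype(int)
ty=np.array([np.sin(np.radians(10.47)),-np.cos(np.radians(10.47))])
tx=np.array([ty[1]*-1,ty[0]])
m=ok&(abs(P[...,0]-.498)<.08)&(abs(P[...,1]+.28)<.05)&(h[...,1]<60)&(Z>.085)&(Z<.18)
q=P[m];r=cv2.minAreaRect((q[:,:2]*1000).astype(np.float32));print(len(q),r,np.percentile(Z[m],[2,98]))
A=np.c_[q[:,[0,2]],np.ones(len(q))];print("y=ax+bz+c",np.linalg.lstsq(A,q[:,1],rcond=None)[0])
# fruit heights in tray, top cam
ht=cv2.cvtColor(pt,cv2.COLOR_RGB2HSV).astype(int)
s=np.zeros(Z.shape,bool);s[150:265,200:275]=1
m=s&(ht[...,1]>100)&(ht[...,2]>120)
n,l,st,ce=cv2.connectedComponentsWithStats(m.astype(np.uint8))
for i in range(1,n):
    k=l==i
    if k.sum()>20: print(k.sum(),Pt[k].mean(0).round(3),"zmax",Pt[k][:,2].max().round(3))
```

```text
clock 15.75 pos [ 0.5    -0.259   0.1899] yaw 10.22 F [ 0.3  0.4 -2.8] w 0.258 g 45.0
shift units now-frame [-0.24  0.85 -0.  ] target-frame [-0.24  0.85 -0.  ] turn [-0.    0.01 -0.04]
869 ((500.73614501953125, -256.8229675292969), (109.72734832763672, 8.151737213134766), 8.90208625793457) [0.12077577 0.1779269 ]
y=ax+bz+c [ 0.16580662 -0.00670762 -0.33893144]
1007 [0.557 0.186 0.026] zmax 1.364
534 [0.443 0.173 0.052] zmax 1.364
76 [0.416 0.208 0.025] zmax 0.038
41 [0.425 0.283 0.001] zmax 0.005
364 [0.342 0.238 0.005] zmax 1.364
```

View pics/s6c.png

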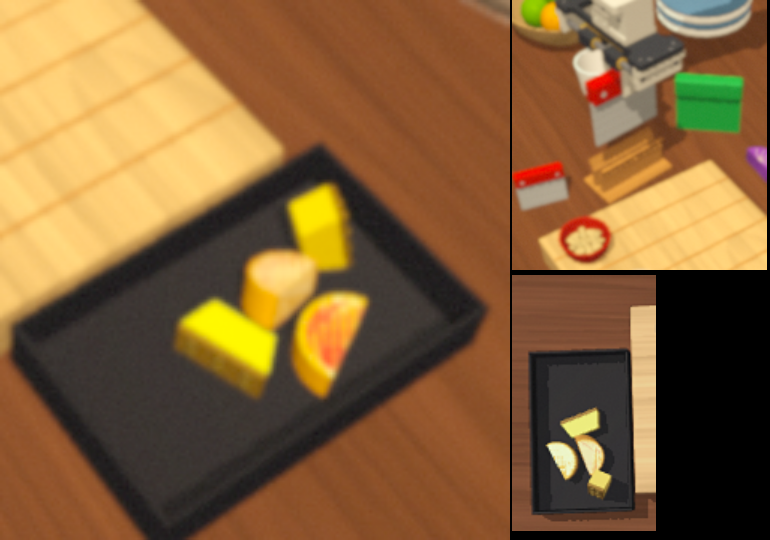

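All four pieces are in the tray, and pineapple2 seems to stand on end at (318,225). The grip on the scraper hasn't shifted, and the slot is free. I'll line up over it and lower the scraper.

Request:
carry_out:
  commands:
    - [0,-0.12,0.43,0,0,0,-0.04]
    - [0,-0.12,0.42,0,0,0,0]
    - [0,0,0,0,0,0,0]
    - [0,0,0,0.5,0,0,0]
    - [0,0,0,0.7,0,0,0]
    - [0,0,0,0.5,0,0,0]
    - [0,0,0,0.2,0,0,0]
    - [0,0,0,0,0,0,0]

```text
clock: 16.65
position: [0.498, -0.2796, 0.1417]
ee_rot: [-3.127, -0.29, 0.003]
force: [-0.2, 0.3, -2.2]
width: 0.263
gripper_force: 45.0
```

```bash
python3 go.py .498 -.281 .0825 10.47
```

```text
clock 16.65 pos [ 0.498  -0.2796  0.1417] yaw 10.6 F [-0.2  0.3 -2.2] w 0.263 g 45.0
shift units now-frame [-0.01  0.06  2.37] target-frame [-0.01  0.05  2.37] turn [-0.01  0.02  0.02]
```

Request:
carry_out:
  commands:
    - [0,0,0.04,0.2,0,0,0]
    - [0,0,0,0.35,0,0,0]
    - [0,0,0,0.35,0,0,0]
    - [0,0,0,0.35,0,0,0]
    - [0,0,0,0.35,0,0,0]
    - [0,0,0,0.35,0,0,0]
    - [0,0,0,0.25,0,0,0]
    - [0,0,0,0.1,0,0,0]

```text
clock: 17.45
position: [0.4983, -0.2809, 0.0843]
ee_rot: [-3.128, -0.29, 0.002]
force: [-0.1, -0.5, -3.0]
width: 0.259
gripper_force: 45.0
```

```bash
python3 go.py .498 -.281 .0825 10.47
```

```text
clock 17.45 pos [ 0.4983 -0.2809  0.0843] yaw 10.58 F [-0.1 -0.5 -3. ] w 0.259 g 45.0
shift units now-frame [-0.01  0.    0.07] target-frame [-0.01  0.    0.07] turn [-0.01  0.01  0.02]
```

Request:
carry_out:
  commands:
    - [0,0,0,0.07,0,0,0]
    - [0,0,0,0,0,0,0]
    - [0.4,0,0,0,0,0,0]
    - [0.7,0,0,0,0,0,0]
    - [0.9,0,0,0,0,0,0]
    - [0.9,0,0,0,0,0,0]
    - [0.9,0,0,0,0,0,0]
    - [0.9,0,0,0,0,0,0]

```text
clock: 18.25
position: [0.4988, -0.2811, 0.0836]
ee_rot: [3.128, 0.29, 0.0]
force: [0.2, 0.8, -0.7]
width: 0.734
gripper_force: 0.0
```

Request:
carry_out:
  commands:
    - [0.9,0,0,0,0,0,0]
    - [0.9,0,0,-0.2,0,0,0]
    - [0.9,0,0,-0.5,0,0,0]
    - [0.9,0,0,-0.8,0,0,0]
    - [0.9,0,0,-0.9,0,0,0]
    - [0.9,0,0,-0.9,0,0,0]
    - [0.9,0,0,-0.6,0,0,0]
    - [0.9,0,0,-0.2,0,0,0]

```text
clock: 19.05
position: [0.4998, -0.2816, 0.1888]
ee_rot: [3.126, 0.289, 0.005]
force: [0.6, 0.5, 0.3]
width: 0.899
gripper_force: 0.0
```

Run:
```python
from h import *
from go import plan
plan(.498,-.281,.19,10.47)
px,P,ok=snap("scene","scene7.png");Z=P[...,2]
cv2.imwrite("pics/s7c.png",cv2.resize(px[80:340,190:480,::-1],None,fx=2.3,fy=2.3))
h=cv2.cvtColor(px,cv2.COLOR_RGB2HSV).astype(int)
red=((h[...,0]<8)|(h[...,0]>172))&(h[...,1]>150)
m=ok&(abs(P[...,0]-.498)<.08)&(abs(P[...,1]+.28)<.05)&red&(Z>.07)
print("handle",cv2.minAreaRect((P[m][:,:2]*1000).astype(np.float32)),Z[m].min(),Z[m].max())
y=(h[...,0]>8)&(h[...,0]<35)&(h[...,1]>110)&(h[...,2]>110)
m=ok&y&(Z>.01)&(abs(P[...,0]-.465)<.13)&(P[...,1]>.1)&(P[...,1]<.27)
n,l,st,ce=cv2.connectedComponentsWithStats(m.astype(np.uint8))
for i in range(1,n):
    k=l==i
    if k.sum()>40: print(k.sum(),P[k].mean(0).round(3),"z",Z[k].min().round(3),Z[k].max().round(3))
```

```text
clock 19.05 pos [ 0.4998 -0.2816  0.1888] yaw 10.58 F [0.6 0.5 0.3] w 0.899 g 0.0
shift units now-frame [-0.06 -0.04 -0.05] target-frame [-0.07 -0.04 -0.05] turn [ 0.02 -0.03  0.02]
handle ((498.52288818359375, -280.6604309082031), (114.58238220214844, 29.059431076049805), 11.544870376586914) 0.07690713259960606 0.12198524588730088
581 [0.521 0.106 0.046] z 0.012 0.055
1488 [0.438 0.177 0.038] z 0.01 0.072
473 [0.424 0.218 0.029] z 0.01 0.035
```

View pics/s7c.png

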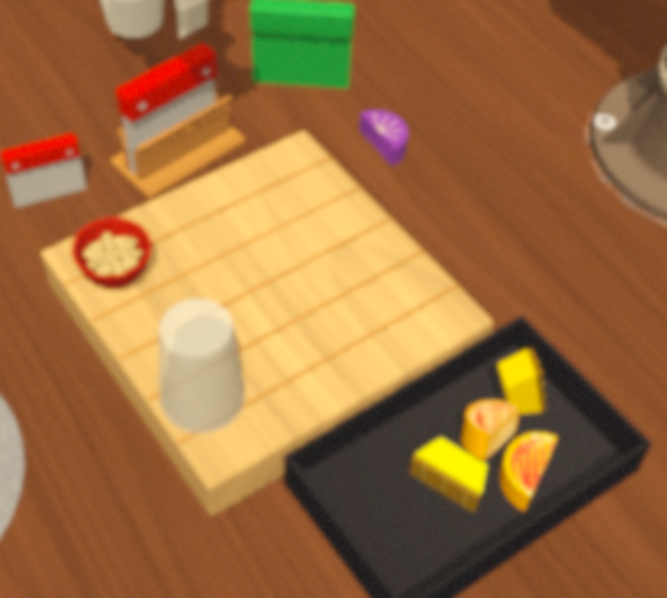

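The scraper stands in its slot at (168,110), released. All four pieces lie in the tray with tops no higher than 72 mm, and the bowl and glass haven't moved. I'll let the arm settle and hand in.

Request:
carry_out:
  commands:
    - [0.9,0,0,-0.4,0,0,0]
    - [0.9,0,0,0,0,0,0]
    - [0.9,0,0,0,0,0,0]
    - [0.9,0,0,0,0,0,0]

```text
clock: 19.5
position: [0.4984, -0.2809, 0.1954]
ee_rot: [-3.128, -0.29, 0.001]
force: [0.2, 0.3, -0.3]
width: 0.898
gripper_force: 0.0
```

```bash
python3 -c "
from cell import arm
print(arm.sign_off())"
```

```text
the job is handed in; nothing more can be done
None
```

I handed the job in at about 19.5 s: all four fruit pieces are in the tray, the scraper is back in its stand blade down and released, and the bowl and glass were left standing; the hand-in returned no verdict.

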